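Load the lens bench and hold the carriage at the green notch

ROBOT

A 6-joint arm with a two-finger parallel gripper is mounted at the origin on a cart in front of the work surface, level with it; the furniture and walls round the work are solid. World frame = base frame: x ahead of the robot, y to its left, z up, the work surface at z = 0. Lengths are in m, angles in degrees, forces in N, time in s.
With the tool pointing down it reaches from about 0.4 to 0.825 m from the base axis. Payload 7 kg.
Tool frame: the origin (TCP) lies midway between the tips of the shut fingers; the grasp point (between the pads) lies 19 mm behind it; z points along the fingers, y is the direction in which the jaws open and shut (so a half turn about z gives the same grasp; the last joint's range is limited). The gripper opens to 88 mm and grips with 3 to 60 N. Pads are 19 mm wide; open, the fingers measure 130 mm over their backs; the gripper's body (78 mm by 193 mm) begins 47 mm behind the grasp point.
Start: joints at [91.736, 20.546, 0.682, 0, -70.136, -16.507], TCP at [0.172, 0.653, 0.227] pointing down, gripper open.
Joint ranges: [-176.03, 176.03], [-82.01, 121.73], [-58.28, 71.71], [-173.87, 95.51], [-174.79, -0.11], [-173.66, 173.66]. Speed limits (degrees/s): [136.94, 136.94, 172.46, 180, 180, 180].

INTERFACE

Orientations are given as [roll, pitch, yaw] about the fixed x, y, z axes, in that order (R = Rz(yaw) Ry(pitch) Rx(roll)).
In Python, from plant import sensors, viewer, r gives the robot as it stands. The module is installed in compiled form; this text tells all that it offers.
- The arm moves only by the shell command python3 -m handwheel 'ROWS' [OPENING] [FORCE]. ROWS is JSON, one flat list of numbers, 6 for each row, row after row: the shift along the world's x, y, z in cm, then the turn, a rotation vector about the world's x, y, z in rad. In form: [tx, ty, tz, wx, wy, wz, tx, ty, tz, wx, wy, wz, ...]. A call has 1 to 8 rows; each row is the pose to reach, as a shift and turn from the pose measured when the call began; what a row does not reach only later rows make up. A row lasts 1/10 s, in which the tool goes at most 50 mm and 8.59 degrees, less where a joint would pass 70% of its speed; a pose out of reach is approached as far as the arm can. A call with a gripper value outside its range is refused whole. OPENING is the closure in counts, from 0 (fully open) to 255 (shut), set as the call begins (- or left out, the last holds). The fingers move at their own pace and stop on an object; FORCE is the grip in N (left out, the last holds). Time passes only in rows, so rows that repeat a pose let the fingers close. It gives the time, the measured TCP pose, the force and the opening at its end, in the units of the state.
- sensors.get_state(): the state, without advancing time (a new reading comes with each control period).
- viewer.capture(name): name is "side" or "top"; returns a dict with "img" (384x512x3 uint8, red, green, blue), "camera_matrix" (3x3 intrinsics, pixels), "camera_from_world" (4x4, takes a point from world to camera coordinates). Camera axes: x right, y down, z forward; pixel columns grow to the right and rows downward; lengths in m; the calibration is good to about 2 mm. A picture is of the moment at which its call begins. There is no depth.
- r.close_job(): hands the job in, once; it reports no verdict.
The state is a dict: "time_s": time; "joints": joint angles; "qd": joint speeds; "joint_torque": joint torques, N m; "tcp_pos": TCP position; "eef_rot": TCP orientation; "contact_force": force on the tool from outside, world axes, zero at the start; "moment": the same for the moment, N m; "gripper_width": finger opening in m.
Only numpy, scipy, OpenCV 4.12 (cv2) and the standard library are available. Lean on these libraries where they do the work, as an engineer would, in place of code of your own. Each camera call takes 0.05 s, during which the arm holds its last target.

TASK

Take the gold-rimmed trial lens with the black tab out of the rack and push it, tab up, fully down into the spring clip on the bench's carriage, then let go of it. Then take the carriage by its upright post and slide it along the rail to the notch beside the green flag, where the ball clicks in, without running past that notch. Finish still gripping the post, holding the carriage still in the notch for the reading, with the lens in the clip; leave the two silver lenses, the dropper bottle and the tin where they are.

Things in the scene. Friction and masses are not known exactly. Their poses are not given: they have to be found in the camera images.
- lens_mid (a point): Lens to load: gold rim 38 mm across, 8 mm thick, square black tab (8 x 8, 16 mm long); 53 mm long in all, 20 g. It stands tab up in a rack slot, thickness along the rack's y, its lowest point 10 mm above the desk. This point is its middle, 26 mm above the lowest point, 27 mm below the tab's end. Axes: y from tab to far rim (down while it stands), z along the thickness.
- lens_tab (a point): Middle of the gold lens's black tab, 19 mm from lens_mid, 8 mm below the tab's end; the disc's rim begins 8 mm below this point. Axes as lens_mid. Grip the lens here; finger tips may reach 6 mm below this point.
- gold_lens: The same gold lens; origin in one face, 4 mm along the thickness from lens_mid.
- lens_rack: Fixed black rack on the desk, 60 (x) x 170 (y) mm, origin under its centre. Three open-topped slots at y = -58, 0 and +58 mm in its frame, walls up to 30 mm above the desk. Which slot holds the gold lens varies.
- bench: Fixed lens bench: aluminium base 66 (x) x 340 (y) x 12 mm, origin under its centre on the desk; the rail runs along its y. A white target plate, 46 mm wide, 85 mm high, stands at y = -152 mm. Three notches at y = +20, -30 and -80 mm in its frame, each a gap between two cross pins 9.6 mm apart.
- carriage: Dark carriage, 56 mm square, on the rail; axes as the bench's, origin under its centre, 21 mm above the desk. Slides from y = +100 to -115 mm in the bench's frame; starts at +65 to +100, before all notches. Sliding takes 1 to 2 N. A sprung ball under its centre clicks into the notches: 10 to 14 N to enter or leave one; in it the ball centres the carriage from up to 4 mm off.
- clip_seat (a point): Middle of the floor of the carriage's clip, 37 mm above the desk, above the carriage's origin; axes as the bench's. The lens goes in from straight above, tab up, thickness along y (either face first), until lens_mid is 26 mm above this point. Round-edged side guides at x = +-20.5 mm, up to 22 mm above the floor. Pushing in takes up to 10 N; the lens then stays by itself.
- clip_jaw (a joint): Angle of the clip's sprung jaw on the +y side: 0 shut and empty, about 0.14 rad with the lens in, grows as it opens. Its lip, 22 mm above the clip's floor, is pushed 3 mm aside by the lens. A fixed jaw stands on the -y side, its face 4 mm from the seat's middle. Both flare to a mouth about 14 mm wide, up to 37 mm above the floor.
- post_grip (a point): Where to take the carriage's upright post, 48 mm from the carriage's centre on its -x side. Aluminium, 12 (x) x 10 (y) mm, blue cap 14 x 12 mm; it rises from the carriage's top (33 mm above the desk) to 79 mm; this point is at 59 mm. Grip it across y; the finger tips may go down to 40 mm above the desk.
- green_flag: Fixed green L-shaped flag on the desk behind the rail, 24 x 12 x 26 mm, origin under its foot's centre, axes as the bench's, 48 mm behind the rail's middle. It marks the notch to use: the carriage is in that notch when its y in the flag's frame is 0. White flags stand at the other two notches; which one is green varies.
- silver_lens_a: One of two silver-rimmed trial lenses with red tabs in the rack; leave alone.
- silver_lens_b: The other silver-rimmed lens with a red tab in the rack; leave alone.
- drops_bottle: Small white dropper bottle with a red cap, 25 x 26 x 62 mm, standing behind the bench; leave alone.
- tin: Round cream tin, 40 mm across, 18 mm high, behind the bench; leave alone.
Not all that is in view belongs to the job. Several things have the shape of the green_flag; the one meant has the colours described above.

How it is judged:
By the outcome, as a careful person would: the job done as asked, in the order asked, and still so for the second after the job is handed in, while the arm keeps its last pose, push and grip.
It also fails if it takes over 54 s, if anything falls off the work surface, if the arm or the gripper's body presses on something with over 40 N, if the wrist force passes 120 N, or if a joint passes its speed limit or range.

## Working session

There is one attempt and no reset: what is moved stays moved. The work goes in short steps, Python scripts to look and compute and a shell command to move; the robot and the scene stay as the last step left them, time stands still between calls to the robot, and variables do not carry over. Pictures are saved under pics/ and viewed, and the job is handed in when it is done.

```bash
mkdir -p pics; cat > h.py <<'E'
import numpy as np, cv2
from plant import sensors, viewer, r
def cap(n,f):
    d=viewer.capture(n); cv2.imwrite('pics/'+f+'.png',d['img'][:,:,::-1]); np.savez('pics/'+f+'.npz',**{k:np.array(v) for k,v in d.items()}); return d
def ray(d,u,v):
    K=np.array(d['camera_matrix']);T=np.array(d['camera_from_world']);R=T[:3,:3];c=-R.T@T[:3,3]
    return c,R.T@(np.linalg.inv(K)@[u,v,1])
def onz(d,u,v,z):
    c,q=ray(d,u,v); return c+q*(z-c[2])/q[2]
def proj(d,p):
    K=np.array(d['camera_matrix']);T=np.array(d['camera_from_world']);q=K@(T[:3,:3]@np.array(p)+T[:3,3]);return q[:2]/q[2]
def tri(d1,p1,d2,p2):
    A=[];b=[]
    for d,p in((d1,p1),(d2,p2)):
        c,q=ray(d,*p);q/=np.linalg.norm(q);M=np.eye(3)-np.outer(q,q);A.append(M);b.append(M@c)
    A=np.vstack(A);b=np.hstack(b);x=np.linalg.lstsq(A,b,rcond=None)[0];return x,np.linalg.norm(A@x-b)
E
python3 - <<'E'
from h import *
for n in('side','top'):
    d=cap(n,n+'0'); 
    c,_=ray(d,0,0);print(n,c.round(3))
s=sensors.get_state();print(s)
E
```

```text
side [ 0.301 -0.555  0.582]
top [0.472 0.103 1.06 ]
{'time_s': 0.1, 'joints': array([ 9.17361382e+01,  2.05858640e+01,  6.40341325e-01, -1.70659656e-02,
       -7.01351757e+01, -1.65083323e+01]), 'qd': array([ 0.05289156, -0.13763414,  0.1088047 , -0.04242746,  0.03694446,
        0.08034084]), 'joint_torque': array([-9.81662524e-04, -5.84165955e+01,  2.93752903e+01,  7.01545671e+00,
        1.01550415e-02, -6.05076070e-05]), 'tcp_pos': array([0.17201113, 0.65227992, 0.22574506]), 'eef_rot': array([ 1.79918069e+02, -7.55002580e-03, -1.47779990e+01]), 'contact_force': array([-0.67855062,  0.21402944,  0.37104028]), 'moment': array([-0.03203198, -0.00914532, -0.02136421]), 'gripper_width': 0.08785392455837121}
```

View pics/top0.png

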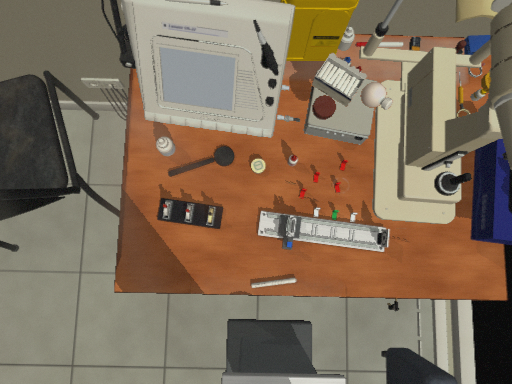

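View pics/side0.png

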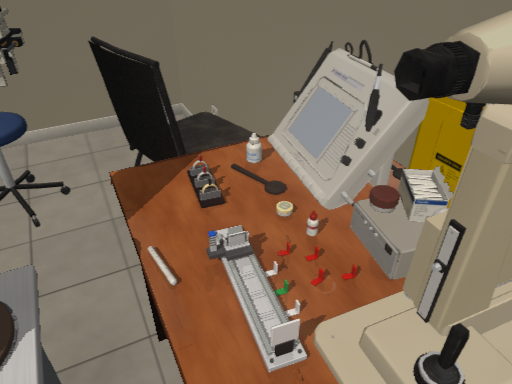

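```bash
python3 - <<'E'
from h import *
t=cv2.imread('pics/top0.png');s=cv2.imread('pics/side0.png')
a=cv2.resize(t[190:240,150:230],(800,500),interpolation=cv2.INTER_CUBIC);cv2.imwrite('pics/a.png',a)
b=cv2.resize(t[195:260,250:400],(800,347),interpolation=cv2.INTER_CUBIC);cv2.imwrite('pics/b.png',b)
c=cv2.resize(s[145:215,170:240],(600,600),interpolation=cv2.INTER_CUBIC);cv2.imwrite('pics/c.png',c)
e=cv2.resize(s[220:370,195:315],(480,600),interpolation=cv2.INTER_CUBIC);cv2.imwrite('pics/e.png',e)
d=np.load('pics/top0.npz')
for p in((150,190),(230,240),(250,195),(400,260)):print(p,onz(d,*p,0).round(3))
E
```

```text
(150, 190) [0.624 0.371 0.   ]
(230, 240) [0.494 0.149 0.   ]
(250, 195) [0.617 0.099 0.   ]
(400, 260) [ 0.452 -0.308  0.   ]
```

View pics/a.png

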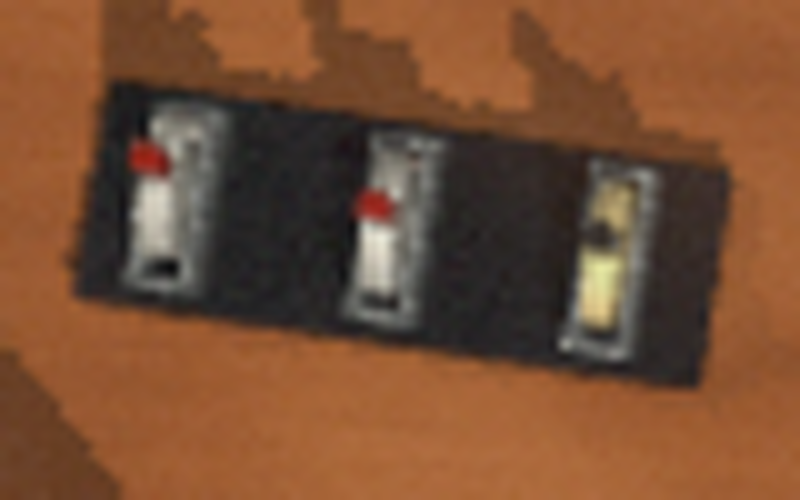

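View pics/b.png

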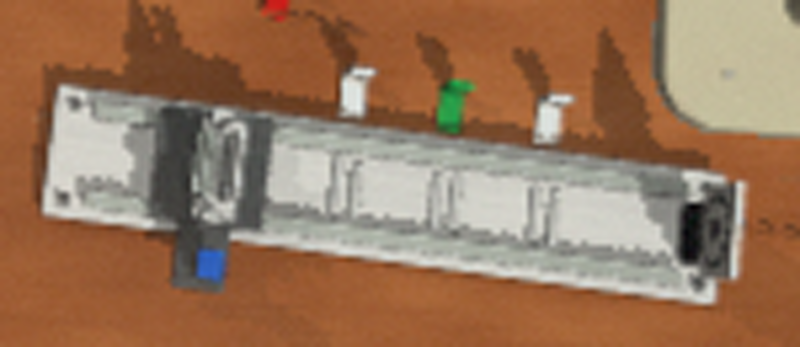

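View pics/c.png

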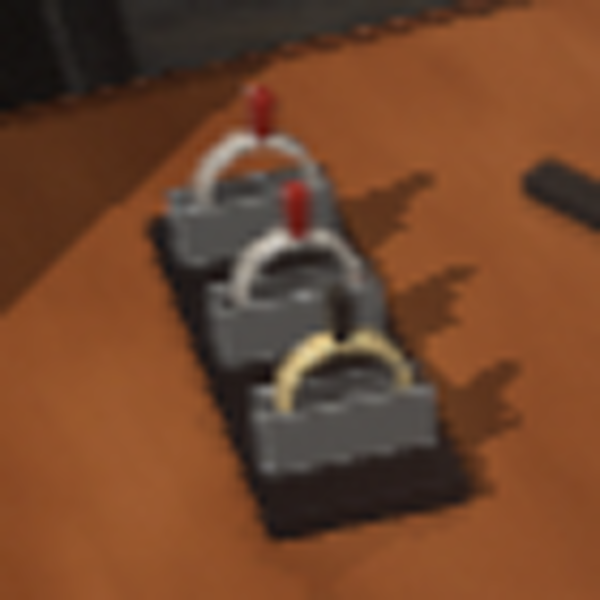

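View pics/e.png

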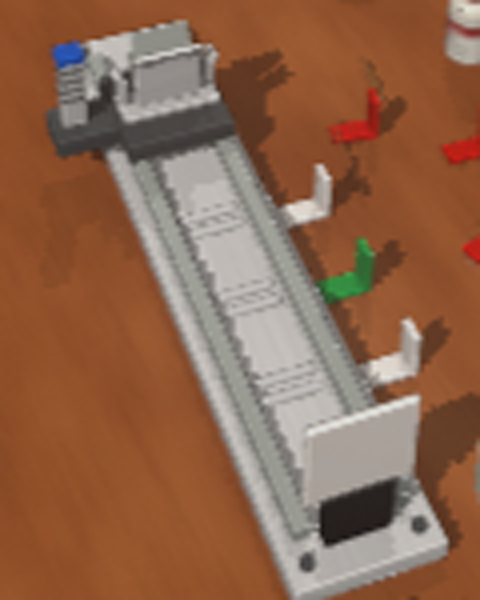

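```bash
python3 - <<'E'
from h import *
T=np.load('pics/top0.npz');S=np.load('pics/side0.npz')
def cents(d,f,box,name,minA=2):
    im=d['img'].astype(int);R,G,B=im[...,0],im[...,1],im[...,2]
    m=f(R,G,B).astype(np.uint8);k=np.zeros_like(m);x0,y0,x1,y1=box;k[y0:y1,x0:x1]=1;m*=k
    n,l,st,c=cv2.connectedComponentsWithStats(m)
    print(name,[(c[i].round(2).tolist(),st[i].tolist()) for i in range(1,n) if st[i,4]>=minA]);return m
g=lambda R,G,B:(G>R+30)&(G>B+30)
bl=lambda R,G,B:(B>R+50)&(B>G+30)
gd=lambda R,G,B:(R>120)&(G>0.75*R)&(B<0.72*R)
wb=(250,195,400,260)
cents(T,g,wb,'greenT');cents(S,g,(195,220,315,370),'greenS')
cents(T,bl,wb,'blueT');cents(S,bl,(195,220,315,370),'blueS')
m=cents(T,gd,(195,200,225,230),'goldT');cents(S,gd,(190,160,235,215),'goldS')
print(cv2.minAreaRect(np.argwhere(m)[:,::-1].astype(np.float32)))
rk=lambda R,G,B:(R<75)&(abs(R-B)<25)
m=cents(T,rk,(150,190,230,240),'rackT',20)
m=cv2.morphologyEx(m,cv2.MORPH_CLOSE,np.ones((7,7)))
c=max(cv2.findContours(m,0,2)[0],key=cv2.contourArea);r1=cv2.minAreaRect(c);print('rack',r1)
for p in cv2.boxPoints(r1):print(p,onz(T,*p,.005).round(4))
al=lambda R,G,B:((R>75)&(abs(R-B)<45)&(abs(R-G)<25))
m=cents(T,al,wb,'benchT',30)
m=cv2.morphologyEx(m,cv2.MORPH_CLOSE,np.ones((5,5)))
c=max(cv2.findContours(m,0,2)[0],key=cv2.contourArea);r1=cv2.minAreaRect(c);print('bench',r1)
for p in cv2.boxPoints(r1):print(p,onz(T,*p,.012).round(4))
E
```

```text
greenT [([334.33, 214.12], [332, 210, 7, 10, 42])]
greenS [([282.26, 288.89], [275, 280, 13, 16, 97])]
blueT [([289.04, 244.12], [287, 242, 5, 6, 26])]
blueS [([211.56, 233.26], [208, 231, 8, 6, 39])]
goldT [([210.77, 210.38], [209, 209, 4, 4, 13]), ([209.78, 217.97], [208, 214, 5, 9, 32])]
goldS [([197.5, 160.0], [197, 160, 2, 1, 2]), ([205.0, 162.5], [205, 162, 1, 2, 2]), ([208.07, 186.64], [202, 183, 16, 10, 45])]
((210.0, 215.5), (13.0, 4.0), 90.0)
rackT [([190.34, 213.06], [158, 198, 65, 30, 957])]
rack ((189.8099822998047, 212.82998657226562), (62.9325065612793, 21.77889060974121), 8.130102157592773)
[157.12    219.15999] [0.5449 0.3455 0.005 ]
[160.19998 197.59999] [0.6032 0.3406 0.005 ]
[222.49997 206.49998] [0.5833 0.1719 0.005 ]
[219.41998 228.05998] [0.5251 0.1782 0.005 ]
benchT [([386.45, 206.59], [372, 195, 28, 26, 658]), ([323.43, 230.66], [258, 207, 132, 45, 3109])]
bench ((323.5680236816406, 228.4734344482422), (131.1691436767578, 42.59598922729492), 1.287328839302063)
[257.5215  248.29262] [0.4738 0.0751 0.012 ]
[258.4785  205.70738] [0.5871 0.0751 0.012 ]
[389.61453 208.65425] [ 0.588  -0.2793  0.012 ]
[388.65756 251.23949] [ 0.4741 -0.2737  0.012 ]
```

```bash
python3 - <<'E'
from h import *
T=np.load('pics/top0.npz');S=np.load('pics/side0.npz')
im=T['img'].astype(int);R,G,B=im[...,0],im[...,1],im[...,2]
m=(B>95)&(abs(R-B)<50)
def edge(cols,lo,hi,last=True):
    pts=[]
    for u in cols:
        # subpixel on blue channel: wood B~40, bench B~190
        col=B[lo:hi,u].astype(float); thr=110
        idx=np.where(col>thr)[0]
        i=idx[-1] if last else idx[0]
        j=i+1 if last else i-1
        pts.append((u,lo+i+(j-i)*(col[i]-thr)/(col[i]-col[j])))
    return np.array(pts)
def fit(P,z):
    W=np.array([onz(T,u,v,z)[:2] for u,v in P]);
    for _ in range(3):
        p=np.polyfit(W[:,1],W[:,0],1);e=W[:,0]-np.polyval(p,W[:,1]);W=W[abs(e)<max(2*e.std(),.0007)]
    return p,e.std(),len(W)
bot=edge(list(range(262,282))+list(range(296,380)),225,258)
print('bot',fit(bot,.012))
top=edge(list(range(264,278))+list(range(302,312))+list(range(322,330))+list(range(340,348))+list(range(358,372)),206,232,False)
print('top',fit(top,.012))
# left edge
L=[]
for v in range(214,233):
    row=B[v,250:280].astype(float);i=np.where(row>110)[0][0];L.append(onz(T,250+i-(row[i]-110)/(row[i]-row[i-1]),v,.012)[:2])
L=np.array(L);print('left',np.polyfit(L[:,0],L[:,1],1),L[[0,-1]].round(4))
Rr=[]
for v in range(238,250):
    row=B[v,370:400].astype(float);i=np.where(row>110)[0][-1];Rr.append(onz(T,370+i+(row[i]-110)/(row[i]-row[i+1]),v,.012)[:2])
print('right',np.array(Rr).round(4)[::3])
x,e=tri(T,(289.04,244.12),S,(211.56,233.26));print('cap',x,e)
print('cap z79',onz(T,289.04,244.12,.079),onz(S,211.56,233.26,.076))
x,e=tri(T,(334.33,214.12),S,(282.26,288.89));print('flag',x,e)
E
```

```text
bot (array([0.10952522, 0.5008461 ]), np.float64(0.0002926559512884923), 101)
top (array([0.11033667, 0.56648545]), np.float64(0.0004146462895928502), 53)
left [-0.10908943  0.13256525] [[0.5649 0.0712]
 [0.5167 0.0762]]
right [[ 0.5092 -0.2752]
 [ 0.5012 -0.2742]
 [ 0.4932 -0.2733]
 [ 0.485  -0.2614]]
cap [ 0.48543979 -0.00136335  0.07590959] 0.000611291492919629
cap z79 [ 0.48581239 -0.00115927  0.079     ] [ 0.48498566 -0.00136171  0.076     ]
flag [ 0.57062741 -0.13079016  0.00649925] 0.0009058476598130693
```

```bash
python3 - <<'E'
from h import *
T=np.load('pics/top0.npz');S=np.load('pics/side0.npz')
g=lambda d,x0,y0,x1,y1:cv2.cvtColor(d['img'][y0:y1,x0:x1],cv2.COLOR_RGB2GRAY)
print(g(T,202,205,220,228));print(g(S,200,172,220,192))
cv2.imwrite('pics/f.png',cv2.resize(S['img'][165:205,190:230,::-1],(600,600),interpolation=cv2.INTER_NEAREST))
# predicted from rack geometry
c=np.array([.5641,.2590]);p=c-.058*np.array([.1167,.9932]);print(p)
for z in(.063,.055,.047,.010):print(z,proj(T,[*p,z]),proj(S,[*p,z]))
E
```

```text
[[ 43  44  40  42  46  45  38  51  53  47  61  64  66  72  80  78  79  78]
 [ 42  44  42  39  40  41  46  94  73  69  59  65  60  53  49  54  54  58]
 [ 46  47  42  40  41  36  42  82  73  78  86 112 139  91  54  51  47  56]
 [ 45  48  41  40  42  37  43  81 119 106  92  68 118  94  58  46  52  52]
 [ 41  45  43  40  36  40  51  92 127 132 146  96 110  77  49  48  51  49]
 [ 44  43  40  39  33  36  64 115 135 152 141  95 123  87  51  47  48  48]
 [ 39  41  43  35  37  38  66 117 136 166 143  99  97  72  51  52  49  51]
 [ 43  45  43  39  35  38  75  70  70 139 136 108 100  66  46  46  49  47]
 [ 40  42  40  36  42  37  52  53  51  87 103 112  88  57  44  50  46  51]
 [ 41  44  40  37  35  38  79  67  62  93 116 125  92  54  45  48  44  51]
 [ 37  40  35  36  38  48 133 139 129 133 119 130  83  46  47  46  47  48]
 [ 40  41  36  35  36  58 162 203 211 194 137 134  90  47  42  48  43  42]
 [ 40  37  36  33  35  63 165 207 212 171 122 109  70  49  48  43  46  46]
 [ 39  42  36  35  31  88 191 207 209 161 116 105  64  43  45  44  45  46]
 [ 41  42  40  36  33  85 188 202 205 158 124  95 
[... 1895 characters left out ...]
  82]
 [ 39  42  67 136 188 177 120  68  38  31  32  31  34  42  55  87 112  94
   66  68]
 [ 29  30 110 179 170  91  46  36  39  45  61  78  69  65  61  63 107 123
   63  66]
 [ 30  41 118 175 150  79  79  70  64  61  58  60  61  68  78  77 102 116
   67  65]
 [113 134 145 152  95  60  62  61  60  59  66  78  77  74  74  88 103 113
  111 107]
 [ 84  97 136 148  75  59  58  59  56  65  85  93 102 106 103  92  81  82
   85  86]]
[0.5573314 0.2013944]
0.063 [209.12516311 213.94900843] [209.07431731 178.25473639]
0.055 [209.42470516 214.2220274 ] [209.29284038 181.03122608]
0.047 [209.71956505 214.49077881] [209.50926183 183.78101321]
0.01 [211.02543098 215.68101632] [210.48372553 196.16226157]
```

View pics/f.png

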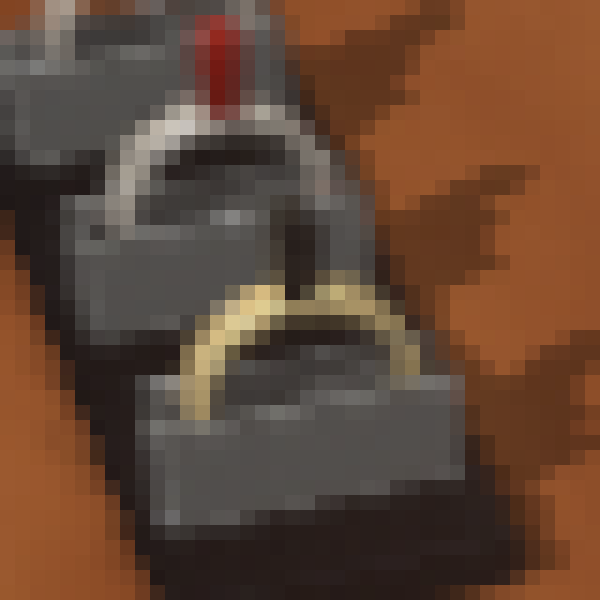

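```bash
python3 - <<'E'
from h import *
T=np.load('pics/top0.npz');S=np.load('pics/side0.npz')
print(onz(T,209.5,213.1,.063), tri(T,(209.5,213.1),S,(209.5,178.6)))
# gold rim apex + rim extents in top: gold rows 209..222 
for v in(209,222.5):print(v,onz(T,210.5 if v<210 else 209.3,v,.036))
p0=np.array(sensors.get_state()['tcp_pos'])
E
```

```text
[0.55951709 0.20052904 0.063     ] (array([0.55890704, 0.20083156, 0.06199918]), np.float64(0.0010262140659466996))
209 [0.57268557 0.20099673 0.036     ]
222.5 [0.53735257 0.20273692 0.036     ]
```

```bash
python3 -m handwheel '[3.2,-3.75,0,0,0,0.02,6.4,-7.5,0,0,0,0.04,9.6,-11.25,0,0,0,0.06,12.8,-15,0,0,0,0.08,16,-18.75,0,0,0,0.1,19.2,-22.5,0,0,0,0.12,22.4,-26.25,0,0,0,0.144,25.6,-30,0,0,0,0.144]' 150 20
```

```text
time_s: 0.9
tcp_pos: [0.4288, 0.3504, 0.2257]
eef_rot: [179.9, -0.0, -6.5]
contact_force: [0.6, 0.7, -0.3]
gripper_width: 0.0365
```

```bash
python3 -m handwheel '[3.2,-3.7,0,0,0,0,6.5,-7.5,0,0,0,0,9.7,-11.2,0,0,0,0,12.97,-14.94,-2,0,0,0,12.97,-14.94,-6,0,0,0,12.97,-14.94,-10.0,0,0,0,12.97,-14.94,-11.5,0,0,0,12.97,-14.94,-11.5,0,0,0]'; python3 - <<'E'
from h import *
t=cap('top','t1')['img'];s=cap('side','s1')['img']
cv2.imwrite('pics/g.png',np.hstack([cv2.resize(t[180:240,180:240,::-1],(400,400),interpolation=2),cv2.resize(s[150:210,180:240,::-1],(400,400),interpolation=2)]))
E
```

```text
time_s: 1.7
tcp_pos: [0.5568, 0.1996, 0.1075]
eef_rot: [179.7, 0.3, -6.5]
contact_force: [-0.3, 0.7, 0.7]
gripper_width: 0.0362
```

View pics/g.png

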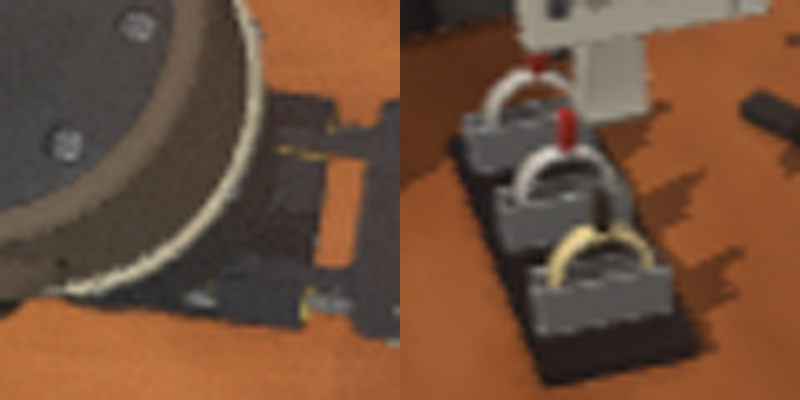

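```bash
python3 - <<'E'
from h import *
T=np.load('pics/top0.npz');S=np.load('pics/side0.npz')
s=sensors.get_state();p=s['tcp_pos'];print(p,s['eef_rot'],s['joints'])
for k in(-.018,0,.018):
    q=p+k*np.array([.113,.994,0]);a=proj(S,q);print(a,(a-[180,150])*6.667+[400,0])
E
```

```text
[0.55877161 0.20115751 0.11100507] [ 1.79888218e+02 -6.18174910e-03 -6.44110137e+00] [ 38.69698634  18.67433419 -18.47430991   0.10432022 -52.92627334
  44.79896321]
[210.31334917 164.69681243] [602.09909889  97.98364845]
[208.33283001 160.91523263] [588.89497768  72.77185596]
[206.41140655 157.24648946] [576.0848475   48.31234525]
```

```bash
python3 -m handwheel '[0,0,-2.5,0,0,0,0,0,-4.5,0,0,0,0,0,-5.6,0,0,0,0,0,-6.1,0,0,0,0,0,-6.1,0,0,0,0,0,-6.1,0,0,0]'; python3 - <<'E'
from h import *
s=cap('side','s2')['img'];print(sensors.get_state()['tcp_pos'])
cv2.imwrite('pics/g2.png',cv2.resize(s[130:210,170:250,::-1],(600,600),interpolation=2))
E
```

```text
time_s: 2.4
tcp_pos: [0.5595, 0.2016, 0.0511]
eef_rot: [179.9, -0.1, -6.4]
contact_force: [0.7, 0.3, -0.1]
gripper_width: 0.0362
[0.55944027 0.20163335 0.05114797]
```

View pics/g2.png

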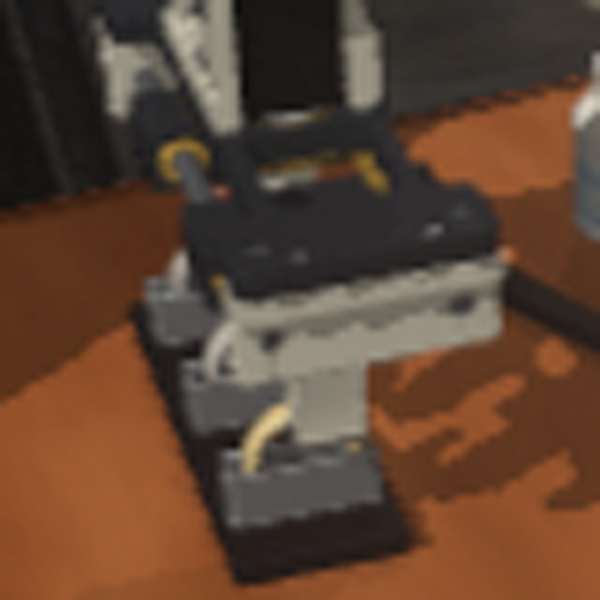

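```bash
python3 -m handwheel '[0,0,0,0,0,0,0,0,0,0,0,0,0,0,0,0,0,0,0,0,0,0,0,0,0,0,0,0,0,0]' 255 35; 
```

```text
time_s: 2.95
tcp_pos: [0.5594, 0.2015, 0.0512]
eef_rot: [179.9, -0.1, -6.4]
contact_force: [-0.3, -0.9, 1.1]
gripper_width: 0.0074
```

```bash
python3 -m handwheel '[0,0,0.5,0,0,0,0,0,2,0,0,0,0,0,4.5,0,0,0,0,0,7.5,0,0,0,0,0,10,0,0,0,0,0,11,0,0,0,0,0,11,0,0,0]'; python3 - <<'E'
from h import *
s=cap('side','s3')['img'];t=cap('top','t3')['img'];print(sensors.get_state()['tcp_pos'])
cv2.imwrite('pics/g3.png',np.hstack([cv2.resize(t[170:250,170:250,::-1],(400,400),interpolation=2),cv2.resize(s[110:210,160:260,::-1],(400,400),interpolation=2)]))
E
```

```text
time_s: 3.65
tcp_pos: [0.5601, 0.202, 0.1629]
eef_rot: [-179.9, -0.2, -6.4]
contact_force: [0.6, -0.3, -2.0]
gripper_width: 0.0075
[0.55881324 0.20123885 0.16027298]
```

View pics/g3.png

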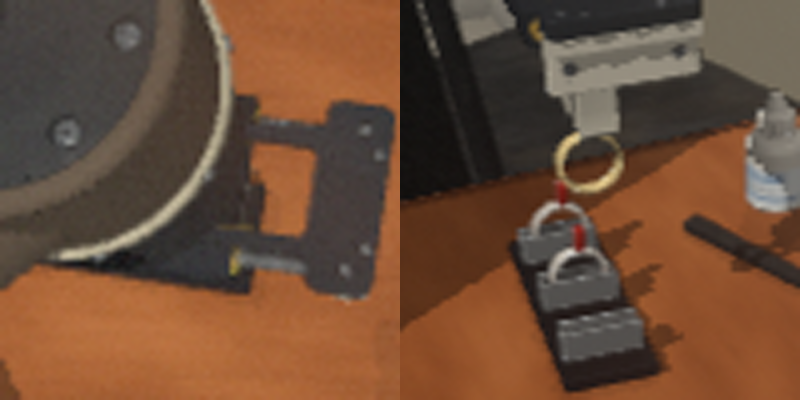

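```bash
cat >> h.py <<'E'
def ring(d,box):
    im=d['img'].astype(int);R,G,B=im[...,0],im[...,1],im[...,2]
    m=((R>105)&(G>0.7*R)&(B<0.75*R)&(G<1.0*R)).astype(np.uint8);x0,y0,x1,y1=box;k=np.zeros_like(m);k[y0:y1,x0:x1]=1;m*=k
    n,l,st,c=cv2.connectedComponentsWithStats(m);i=1+np.argmax(st[1:,4]);m=(l==i).astype(np.uint8)
    ct=max(cv2.findContours(m,0,1)[0],key=cv2.contourArea)
    return st[i],cv2.fitEllipse(ct)
E
python3 - <<'E'
from h import *
S=np.load('pics/s3.npz');st,e=ring(S,(190,135,225,165));print(st,e)
p=np.array([.5588,.2012,.1603])
for o in(-22,):
    q=p+[0,0,o/1000];print(proj(S,q))
x=np.array([.994,-.112,0]);
for a in(-1,1):print(proj(S,p+[0,0,-.022]+a*.019*x))
print(proj(S,p+[0,0,-.041]))
E
```

```text
[199 143  17  16  86] ((206.7721710205078, 149.91798400878906), (14.208453178405762, 15.657055854797363), 82.97211456298828)
[207.54013927 150.63226775]
[199.43324904 152.05178358]
[215.55596936 149.22869655]
[208.09818998 157.81971967]
```

```bash
python3 -m handwheel '[-0.3,-2.5,0,0,0,0,-0.8,-6.8,0,0,0,0,-1.3,-11.2,0,0,0,0,-1.9,-15.6,0,0,0,0,-2.3,-19,-1,0,0,0,-2.48,-20.8,-2,0,0,0,-2.48,-20.8,-2,0,0,0,-2.48,-20.8,-2,0,0,0]'; python3 - <<'E'
from h import *
s=cap('side','s4')['img'];t=cap('top','t4')['img'];print(sensors.get_state()['tcp_pos'],sensors.get_state()['eef_rot'])
cv2.imwrite('pics/g4.png',np.hstack([cv2.resize(t[200:260,260:320,::-1],(400,400),interpolation=2),cv2.resize(s[190:270,190:270,::-1],(400,400),interpolation=2)]))
E
```

```text
time_s: 4.55
tcp_pos: [0.5334, -0.0072, 0.1391]
eef_rot: [179.9, 0.1, -6.5]
contact_force: [0.7, -0.2, 0.1]
gripper_width: 0.0072
[ 0.53419045 -0.00618398  0.13996162] [ 1.79898276e+02  5.20361518e-03 -6.41056395e+00]
```

View pics/g4.png

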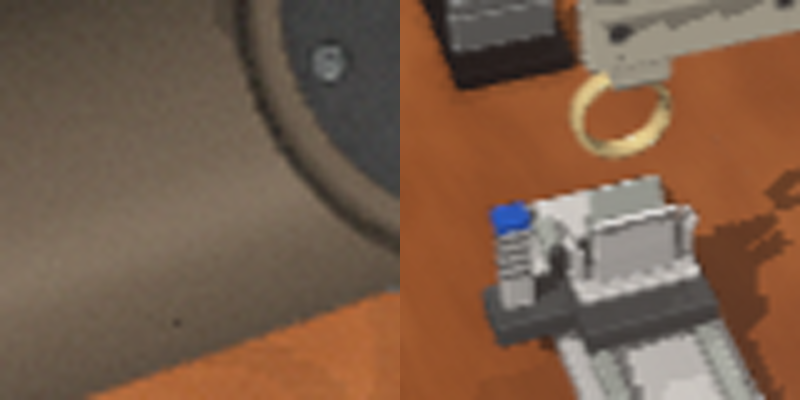

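```bash
python3 - <<'E'
from h import *
S=np.load('pics/s4.npz');s=S['img']
print(ring(S,(220,200,250,225)))
p=np.array([.5342,-.0062,.140]);print(proj(S,p+[0,0,-.022]))
c=np.array([.5328,-.0066,0]);ex=np.array([.994,-.1094,0]);ey=np.array([.1094,.994,0]);ez=np.array([0,0,1])
im=cv2.resize(s[225:265,200:260,::-1],(780,520),interpolation=cv2.INTER_CUBIC)
def P(x,y,z): 
    a=proj(S,c+ex*x+ey*y+ez*z);return tuple(int(i) for i in (a-[200,225]+.5)*13)
for q,col in (((-.0205,-.004,.059),(0,0,255)),((.0205,-.004,.059),(0,0,255)),((0,-.007,.074),(255,0,255)),((-.0175,-.007,.074),(255,0,255)),((.0175,-.007,.074),(255,0,255)),((-.028,-.028,.033),(0,255,0)),((.028,-.028,.033),(0,255,0)),((-.028,-.028,.021),(0,255,0)),((-.028,.028,.033),(0,255,0)),((-.048,0,.079),(0,255,255))):
    cv2.circle(im,P(*q),3,col,-1)
cv2.imwrite('pics/g5.png',im)
E
```

```text
(array([224, 202,  20,  20, 141], dtype=int32), ((233.55670166015625, 211.21408081054688), (17.598312377929688, 18.981061935424805), 47.929744720458984))
[235.17495546 210.53392548]
```

View pics/g5.png

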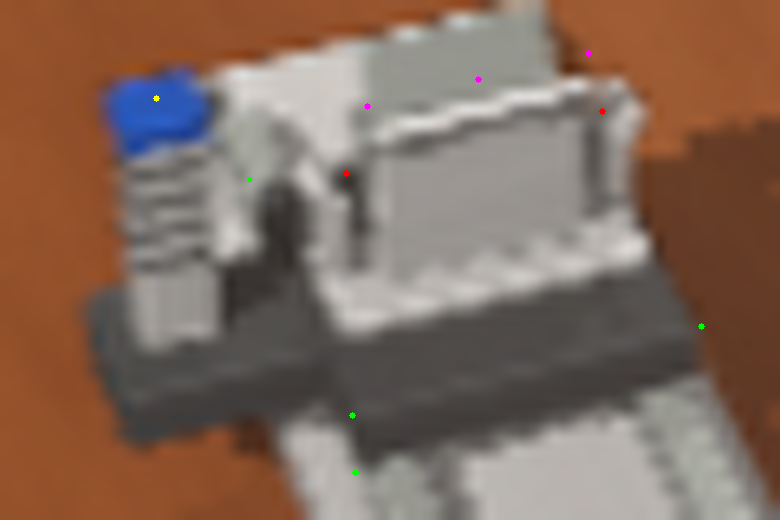

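```bash
python3 - <<'E'
from h import *
S=np.load('pics/s4.npz');s=S['img']
p=np.array([.5342,-.0062,.140]);ex=np.array([.994,-.112,0]);ey=np.array([.112,.994,0]);ez=np.array([0,0,1])
im=cv2.resize(s[190:226,215:255,::-1],(640,576),interpolation=cv2.INTER_CUBIC)
def P(q):
    a=proj(S,q);return tuple(int(i) for i in (a-[215,190]+.5)*16)
for yy,col in((-.004,(0,0,255)),(.004,(255,0,0))):
    for th in np.linspace(0,6.28,40):
        q=p+ez*(-.022+.019*np.sin(th))+ex*.019*np.cos(th)+ey*yy
        cv2.circle(im,P(q),2,col,-1)
for k in(-1,1):
  cv2.circle(im,P(p+ex*.0095*k-ey*.004),4,(0,255,0),-1)
cv2.circle(im,P(p),4,(0,255,255),-1)
cv2.imwrite('pics/g6.png',im)
E
```

```text
(no output)
```

View pics/g6.png

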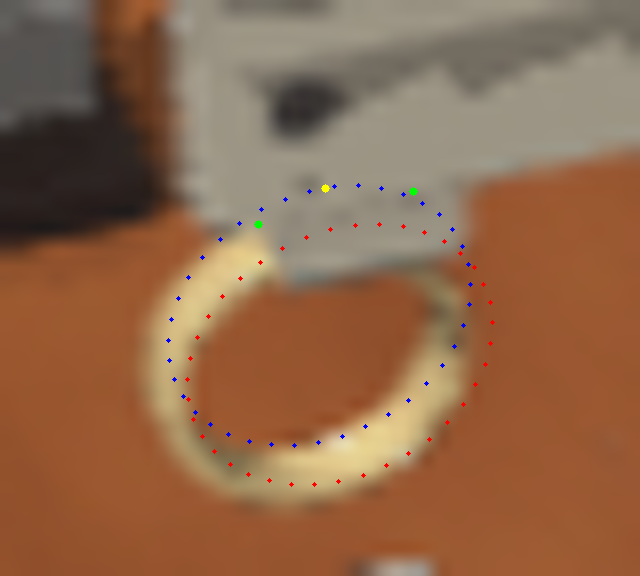

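```bash
python3 -m handwheel '[0.2,-0.02,-0.7,0,0,0,0.2,-0.02,-1.4,0,0,0,0.2,-0.02,-1.9,0,0,0,0.2,-0.02,-1.9,0,0,0,0.2,-0.02,-1.9,0,0,0]'; python3 - <<'E'
from h import *
S=cap('side','s5');s=S['img'];st=sensors.get_state();print(st['tcp_pos'],st['contact_force'])
p=st['tcp_pos'];ex=np.array([.994,-.112,0]);ey=np.array([.112,.994,0]);ez=np.array([0,0,1])
im=cv2.resize(s[205:255,205:265,::-1],(720,600),interpolation=cv2.INTER_CUBIC)
cv2.imwrite('pics/g7.png',im)
def P(q):
    a=proj(S,q);return tuple(int(i) for i in (a-[205,205]+.5)*12)
for yy,col in((-.004,(0,0,255)),(.004,(255,0,0))):
    for th in np.linspace(0,6.28,40):
        q=p+ez*(-.022+.019*np.sin(th))+ex*.019*np.cos(th)+ey*yy
        cv2.circle(im,P(q),1,col,-1)
c=np.array([.5328,-.0066,0])
for k in(-1,1):cv2.circle(im,P(c+ex*.0205*k+ez*.059),3,(0,255,0),-1)
cv2.imwrite('pics/g8.png',im)
E
```

```text
time_s: 5.15
tcp_pos: [0.5361, -0.0063, 0.1207]
eef_rot: [179.9, 0.0, -6.4]
contact_force: [0.7, 0.0, -0.1]
gripper_width: 0.0072
[ 0.53626516 -0.00630908  0.12099498] [0.76178545 0.56891534 0.40900606]
```

View pics/g8.png

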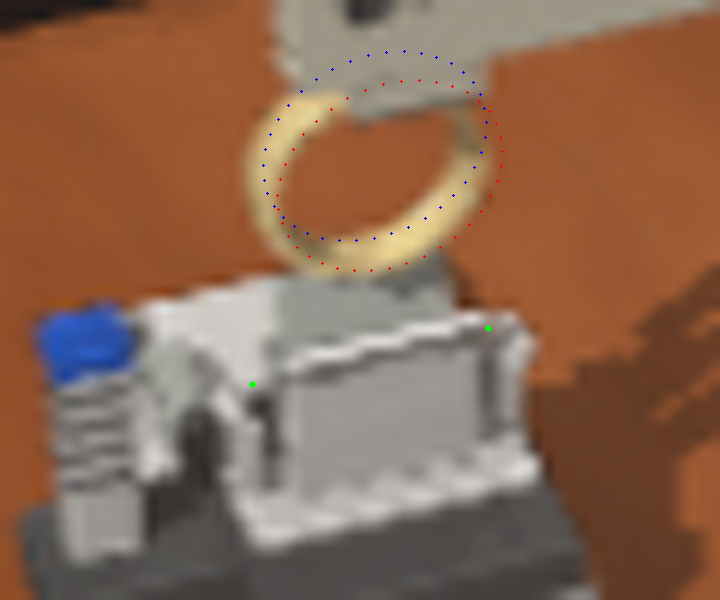

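View pics/g7.png

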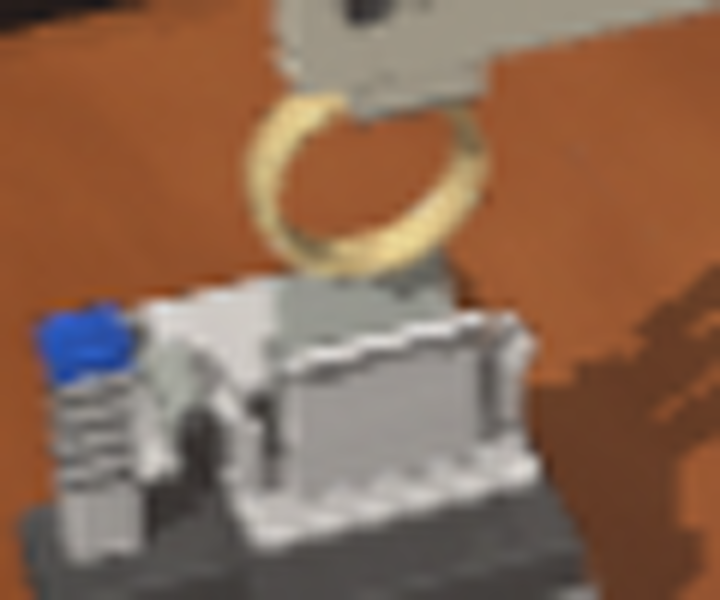

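```bash
python3 - <<'E'
from h import *
S=np.load('pics/s5.npz')
f=lambda q:((proj(S,q)-[205,205]+.5)*12).round(1)
c=np.array([.5328,-.0066,0]);ex=np.array([.994,-.1094,0]);ey=np.array([.1094,.994,0]);ez=np.array([0,0,1])
for z in(.059,.074,.099):print(z,f(c+ez*z))
for d in(-.004,0,.004):print(f(c+ez*.099+ex*d),f(c+ez*.099+ey*d))
# carriage/base features: clip front outline, x=+-.028 bottom front corners
for x in(-.028,.028):print(f(c+ex*x-ey*.028+ez*.033),f(c+ex*x-ey*.028+ez*.021))
im=cv2.resize(S['img'][225:275,205:275,::-1],(798,570),interpolation=cv2.INTER_CUBIC);cv2.imwrite('pics/g9.png',im)
E
```

```text
0.059 [371.3 356.4]
0.074 [368.8 287.5]
0.099 [364.5 169.2]
[340.8 174.6] [372.1 184. ]
[364.5 169.2] [364.5 169.2]
[388.1 163.8] [356.9 154.5]
[265.3 623.3] [268.3 676. ]
[587.8 541.2] [587.9 593.6]
```

View pics/g9.png

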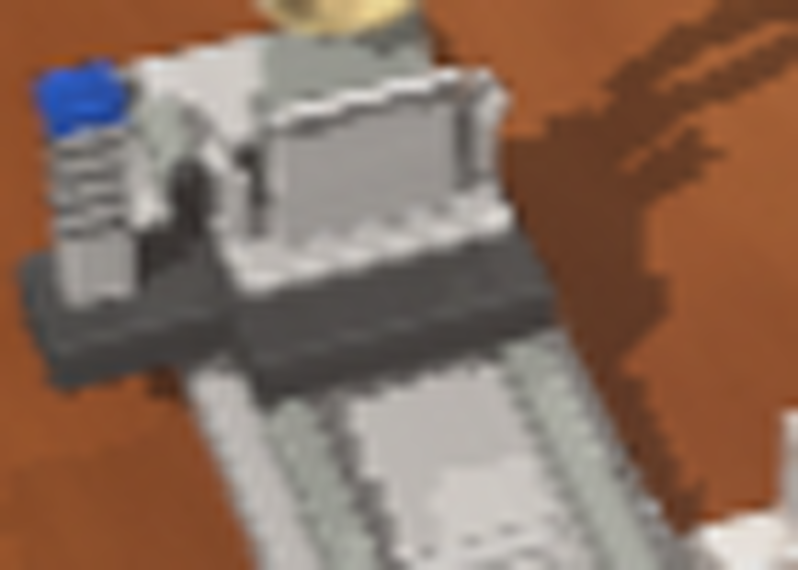

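```bash
python3 -m handwheel '[0.03,0,-0.4,0,0,0,0.03,0,-0.8,0,0,0,0.03,0,-1.2,0,0,0,0.03,0,-1.6,0,0,0,0.03,0,-1.6,0,0,0,0.03,0,-1.6,0,0,0]'; python3 - <<'E'
from h import *
S=cap('side','s6');s=S['img'];st=sensors.get_state();print(st['tcp_pos'],st['contact_force'],st['moment'])
cv2.imwrite('pics/g10.png',cv2.resize(s[210:260,205:265,::-1],(720,600),interpolation=cv2.INTER_CUBIC))
E
```

```text
time_s: 5.8
tcp_pos: [0.5366, -0.0062, 0.1048]
eef_rot: [179.9, 0.0, -6.4]
contact_force: [0.9, 0.7, -1.3]
gripper_width: 0.0073
[ 0.53652569 -0.00625198  0.10478762] [-0.52802929 -0.04754308 -0.9533935 ] [ 0.12001911 -0.26435005  0.00421407]
```

View pics/g10.png

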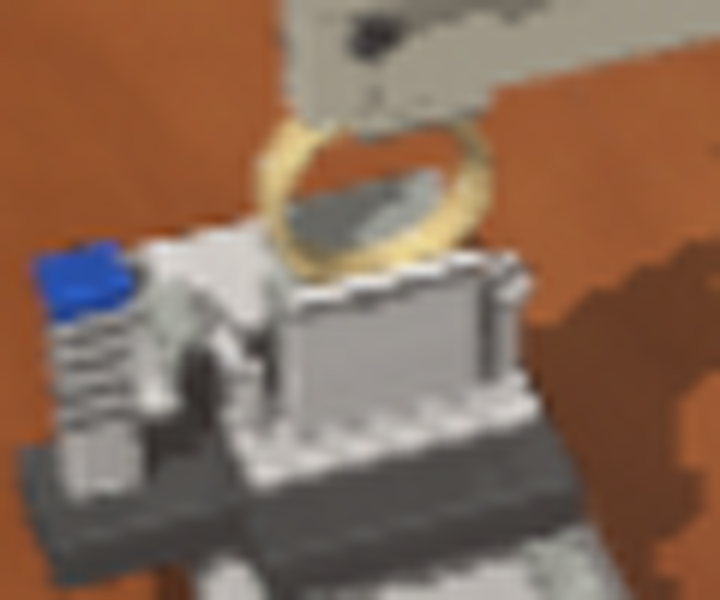

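```bash
python3 -m handwheel '[0,0,-0.3,0,0,0,0,0,-0.6,0,0,0,0,0,-0.9,0,0,0,0,0,-0.9,0,0,0]'; python3 - <<'E'
from h import *
st=sensors.get_state();print(st['tcp_pos'],st['contact_force'],st['moment'],st['eef_rot'])
E
```

```text
time_s: 6.25
tcp_pos: [0.5364, -0.0062, 0.0954]
eef_rot: [179.9, 0.0, -6.4]
contact_force: [0.7, 0.6, -0.5]
gripper_width: 0.007
[ 0.53638074 -0.00620353  0.09535968] [ 0.73845255  0.59424022 -0.45607514] [ 0.17063312 -0.41584738 -0.02648012] [ 1.79900540e+02  3.15993408e-02 -6.41054880e+00]
```

```bash
python3 -m handwheel '[0,0,-0.3,0,0,0,0,0,-0.6,0,0,0,0,0,-0.9,0,0,0,0,0,-0.9,0,0,0]'; python3 - <<'E'
from h import *
S=cap('side','s7');s=S['img'];st=sensors.get_state();print(st['tcp_pos'],st['contact_force'],st['moment'])
cv2.imwrite('pics/g11.png',cv2.resize(s[210:260,205:265,::-1],(720,600),interpolation=cv2.INTER_CUBIC))
E
```

```text
time_s: 6.65
tcp_pos: [0.536, -0.0063, 0.0857]
eef_rot: [179.9, 0.1, -6.4]
contact_force: [1.1, -0.0, -1.6]
gripper_width: 0.0075
[ 0.53590539 -0.00628988  0.08567689] [ 1.08717114 -0.04156611 -1.33718328] [ 0.05106246 -0.41748675 -0.01707981]
```

View pics/g11.png

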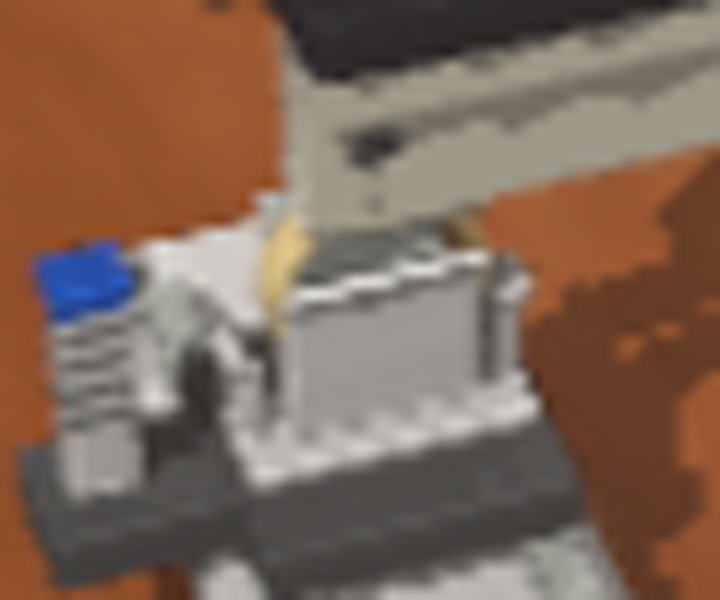

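```bash
python3 -m handwheel '[0,0,-0.25,0,0,0,0,0,-0.5,0,0,0,0,0,-0.7,0,0,0,0,0,-0.7,0,0,0]'; python3 - <<'E'
from h import *
st=sensors.get_state();print(st['tcp_pos'],st['contact_force'],st['moment'])
E
```

```text
time_s: 7.1
tcp_pos: [0.5357, -0.0064, 0.0783]
eef_rot: [179.9, 0.1, -6.4]
contact_force: [1.8, 0.0, -0.3]
gripper_width: 0.0072
[ 0.53570991 -0.00636051  0.07827123] [ 1.79939882  0.0109959  -0.27906949] [-0.05405265 -0.39098884  0.00394702]
```

```bash
python3 -m handwheel '[0,0,-0.1,0,0,0,0,0,-0.2,0,0,0,0,0,-0.2,0,0,0]'; python3 - <<'E'
from h import *
S=cap('side','s8');s=S['img'];st=sensors.get_state();print(st['tcp_pos'],st['contact_force'],st['moment'])
cv2.imwrite('pics/g12.png',cv2.resize(s[210:260,205:265,::-1],(720,600),interpolation=cv2.INTER_CUBIC))
E
```

```text
time_s: 7.4
tcp_pos: [0.537, -0.0063, 0.0778]
eef_rot: [179.9, -0.0, -6.4]
contact_force: [-0.8, -0.1, 12.8]
gripper_width: 0.0074
[ 0.5369984  -0.00626591  0.07779351] [-0.62560053 -0.73253445 13.25491788] [-0.14837204  0.42335999  0.05463772]
```

View pics/g12.png

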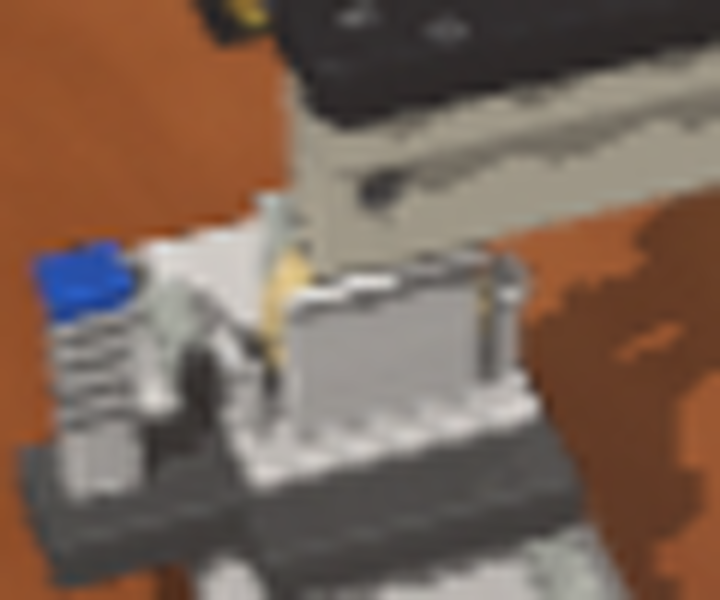

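```bash
python3 -m handwheel '[0,0,-0.25,0,0,0,0,0,-0.25,0,0,0,0,0,-0.25,0,0,0]'; 
```

```text
time_s: 7.75
tcp_pos: [0.5388, -0.0061, 0.0776]
eef_rot: [179.9, -0.2, -6.3]
contact_force: [-1.9, 0.5, 18.6]
gripper_width: 0.0071
```

```bash
python3 -m handwheel '[-0.15,0,0.05,0,0,0,-0.15,0,0.05,0,0,0]'; python3 -m handwheel '[0,0,0,0,0,0,0,0,0,0,0,0,0,0,0,0,0,0,0,0,0.0,0,0,0]' 170; python3 -m handwheel '[0,0,1,0,0,0,0,0,3,0,0,0,0,0,6,0,0,0,0,0,9,0,0,0,0,0,9,0,0,0]'; python3 - <<'E'
from h import *
S=cap('side','s9');s=S['img'];st=sensors.get_state();print(st['tcp_pos'],st['contact_force'],st['moment'])
cv2.imwrite('pics/g13.png',cv2.resize(s[195:265,205:275,::-1],(600,600),interpolation=cv2.INTER_CUBIC))
E
```

```text
time_s: 7.95
tcp_pos: [0.5371, -0.0062, 0.0783]
eef_rot: [179.9, -0.3, -6.3]
contact_force: [-0.6, -0.2, 3.7]
gripper_width: 0.0074
time_s: 8.35
tcp_pos: [0.5369, -0.0062, 0.078]
eef_rot: [179.9, -0.2, -6.3]
contact_force: [0.2, 0.7, 0.8]
gripper_width: 0.0286
time_s: 8.85
tcp_pos: [0.5396, -0.0058, 0.173]
eef_rot: [-180.0, -0.6, -6.3]
contact_force: [0.1, 0.2, -0.3]
gripper_width: 0.0291
[ 0.53836771 -0.00582158  0.17079218] [-0.6775741  -0.27809319 -0.0042143 ] [-0.08322912  0.07885449  0.00652004]
```

View pics/g13.png

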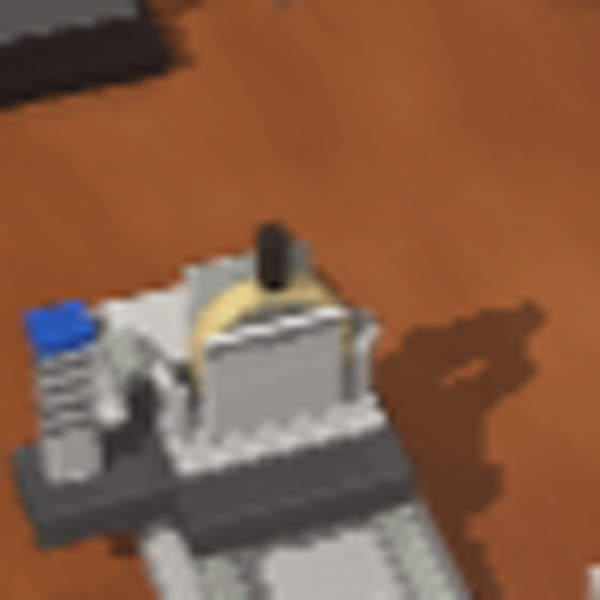

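```bash
python3 - <<'E'
from h import *
S=np.load('pics/s9.npz')
c=np.array([.5328,-.0066,0])
for z in(.090,.093,.075):print(z,((proj(S,c+[0,0,z])-[205,195]+.5)*8.57).round(1))
E
```

```text
0.09 [261.4 237.3]
0.093 [261.  227.1]
0.075 [263.3 287.7]
```

```bash
python3 -m handwheel '[-2.5,0.2,0,0,0,0,-5.35,0.48,0,0,0,0,-5.35,0.48,-2,0,0,0,-5.35,0.48,-5,0,0,0,-5.35,0.48,-7,0,0,0,-5.35,0.48,-7,0,0,0,-5.35,0.48,-7,0,0,0]'; python3 - <<'E'
from h import *
S=cap('side','s10');s=S['img'];st=sensors.get_state();print(st['tcp_pos'],st['contact_force'],st['eef_rot'])
cv2.imwrite('pics/g14.png',cv2.resize(s[185:265,190:270,::-1],(600,600),interpolation=cv2.INTER_CUBIC))
E
```

```text
time_s: 9.6
tcp_pos: [0.4847, -0.0012, 0.1009]
eef_rot: [180.0, -0.4, -6.3]
contact_force: [0.0, -0.6, 0.9]
gripper_width: 0.0289
[ 0.48532861 -0.00095519  0.10149603] [1.06007141 1.18362134 1.32572927] [-179.97634472   -0.51356596   -6.29883595]
```

View pics/g14.png

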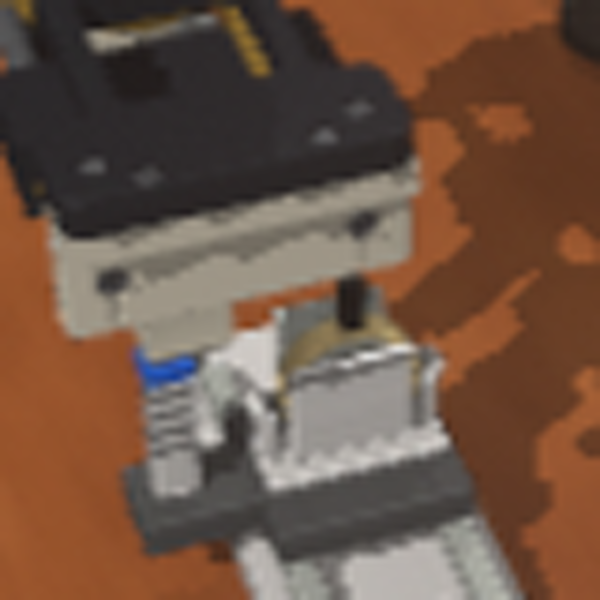

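```bash
python3 -m handwheel '[-0.05,0,-1.5,0,0,0,-0.05,0,-3,0,0,0,-0.05,0,-4.5,0,0,0,-0.05,0,-5.4,0,0,0,-0.05,0,-5.7,0,0,0,-0.05,0,-5.7,0,0,0]'; python3 - <<'E'
from h import *
S=cap('side','s11');s=S['img'];st=sensors.get_state();print(st['tcp_pos'],st['contact_force'],st['moment'])
cv2.imwrite('pics/g15.png',cv2.resize(s[185:265,190:270,::-1],(600,600),interpolation=cv2.INTER_CUBIC))
E
```

```text
time_s: 10.25
tcp_pos: [0.4851, -0.0009, 0.0448]
eef_rot: [-180.0, -0.5, -6.3]
contact_force: [0.7, 0.3, -0.8]
gripper_width: 0.0291
[ 0.4853167  -0.00082723  0.04508194] [-0.50859742 -0.3735078   0.09619087] [0.02118011 0.0433585  0.01287617]
```

View pics/g15.png

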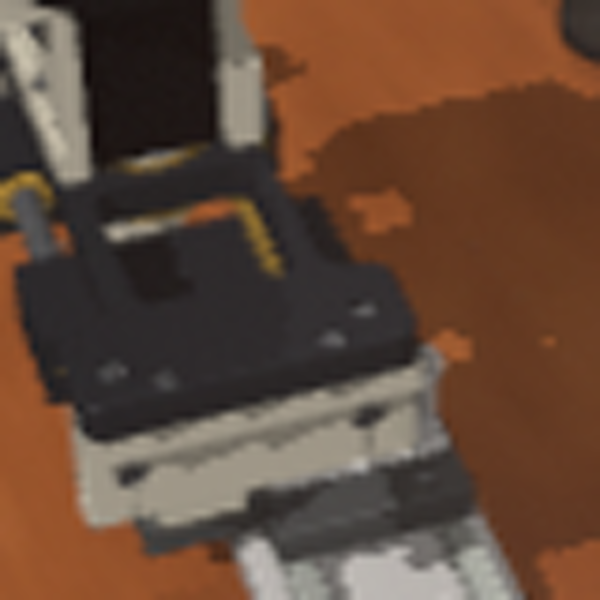

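```bash
python3 -m handwheel '[0,0,0,0,0,0,0,0,0,0,0,0,0,0,0,0,0,0,0,0,0,0,0,0]' 255 45; python3 - <<'E'
from h import *
for i in range(1):
    st=sensors.get_state();print(st['tcp_pos'],st['contact_force'],st['gripper_width'])
E
```

```text
time_s: 10.7
tcp_pos: [0.4856, -0.0007, 0.0455]
eef_rot: [-180.0, -0.6, -6.3]
contact_force: [-0.3, 0.2, 2.8]
gripper_width: 0.011
[ 0.48562835 -0.00072234  0.04551712] [-0.29501547  0.24758235  2.79423214] 0.010980094799916544
```

```bash
python3 -m handwheel '[-0.055,-0.5,0,0,0,0,-0.164,-1.5,0,0,0,0,-0.274,-2.5,0,0,0,0,-0.383,-3.5,0,0,0,0,-0.492,-4.5,0,0,0,0,-0.58,-5.3,0,0,0,0,-0.602,-5.5,0,0,0,0,-0.602,-5.5,0,0,0,0]'
```

```text
time_s: 11.5
tcp_pos: [0.4795, -0.0564, 0.0455]
eef_rot: [-180.0, -0.6, -6.3]
contact_force: [0.1, -0.9, 1.3]
gripper_width: 0.011
```

```bash
python3 -m handwheel '[-0.044,-0.4,0,0,0,0,-0.066,-0.6,0,0,0,0]'
python3 -m handwheel '[-0.022,-0.2,0,0,0,0,-0.022,-0.2,0,0,0,0]'
python3 -m handwheel '[-0.022,-0.2,0,0,0,0,-0.022,-0.2,0,0,0,0]'
python3 -m handwheel '[-0.022,-0.2,0,0,0,0,-0.022,-0.2,0,0,0,0]'
python3 -m handwheel '[-0.022,-0.2,0,0,0,0,-0.022,-0.2,0,0,0,0]'
```

```text
time_s: 11.7
tcp_pos: [0.4789, -0.0622, 0.0455]
eef_rot: [-179.9, -0.6, -6.3]
contact_force: [-1.6, 7.1, 2.9]
gripper_width: 0.0108
time_s: 11.9
tcp_pos: [0.4789, -0.0631, 0.0456]
eef_rot: [-179.9, -0.6, -6.3]
contact_force: [-3.1, 8.3, 2.1]
gripper_width: 0.0106
time_s: 12.1
tcp_pos: [0.4788, -0.0639, 0.0456]
eef_rot: [-179.8, -0.6, -6.3]
contact_force: [-0.6, 7.6, 2.2]
gripper_width: 0.0109
time_s: 12.3
tcp_pos: [0.4787, -0.0651, 0.0456]
eef_rot: [-179.7, -0.7, -6.3]
contact_force: [-1.1, 5.8, 2.3]
gripper_width: 0.0108
time_s: 12.5
tcp_pos: [0.4784, -0.0669, 0.0455]
eef_rot: [-179.7, -0.7, -6.2]
contact_force: [-0.8, 1.4, 0.5]
gripper_width: 0.0108
```

```bash
python3 -m handwheel '[-0.022,-0.2,0,0,0,0,-0.022,-0.2,0,0,0,0]'
python3 -m handwheel '[-0.022,-0.2,0,0,0,0,-0.022,-0.2,0,0,0,0]'
python3 -m handwheel '[-0.022,-0.2,0,0,0,0,-0.022,-0.2,0,0,0,0]'
python3 -m handwheel '[-0.022,-0.2,0,0,0,0,-0.022,-0.2,0,0,0,0]'
python3 -m handwheel '[-0.022,-0.2,0,0,0,0,-0.022,-0.2,0,0,0,0]'
python3 -m handwheel '[-0.022,-0.2,0,0,0,0,-0.022,-0.2,0,0,0,0]'
```

```text
time_s: 12.7
tcp_pos: [0.4781, -0.0694, 0.0455]
eef_rot: [-179.8, -0.6, -6.2]
contact_force: [0.8, -5.1, 1.1]
gripper_width: 0.0109
time_s: 12.9
tcp_pos: [0.4779, -0.0715, 0.0456]
eef_rot: [-179.7, -0.6, -6.2]
contact_force: [-0.4, 0.4, 0.4]
gripper_width: 0.0108
time_s: 13.1
tcp_pos: [0.4779, -0.0726, 0.0456]
eef_rot: [-179.7, -0.7, -6.3]
contact_force: [-1.5, 7.5, 1.5]
gripper_width: 0.011
time_s: 13.3
tcp_pos: [0.4777, -0.0739, 0.0456]
eef_rot: [-179.6, -0.7, -6.3]
contact_force: [-1.9, 4.4, 1.6]
gripper_width: 0.011
time_s: 13.5
tcp_pos: [0.4774, -0.0759, 0.0455]
eef_rot: [-179.6, -0.7, -6.3]
contact_force: [0.4, -0.0, 1.2]
gripper_width: 0.011
time_s: 13.7
tcp_pos: [0.4771, -0.0786, 0.0455]
eef_rot: [-179.7, -0.7, -6.2]
contact_force: [2.0, -6.2, -0.1]
gripper_width: 0.0107
```

```bash
python3 -m handwheel '[-0.055,-0.5,0,0,0,0,-0.131,-1.2,0,0,0,0,-0.208,-1.9,0,0,0,0,-0.284,-2.6,0,0,0,0,-0.328,-3.0,0,0,0,0,-0.328,-3.0,0,0,0,0]'; python3 - <<'E'
from h import *
S=cap('side','s12');s=S['img'];st=sensors.get_state();print(st['tcp_pos'],st['contact_force'],st['eef_rot'])
cv2.imwrite('pics/g16.png',cv2.resize(s[210:350,190:330,::-1],(600,600),interpolation=cv2.INTER_CUBIC))
E
```

```text
time_s: 14.3
tcp_pos: [0.4738, -0.1094, 0.0455]
eef_rot: [-179.7, -0.7, -6.3]
contact_force: [0.4, -1.2, -0.0]
gripper_width: 0.011
[ 0.47380306 -0.10910939  0.04553918] [ 0.68786457 -0.57110074 -0.75694721] [-179.66912685   -0.66251658   -6.28762906]
```

View pics/g16.png

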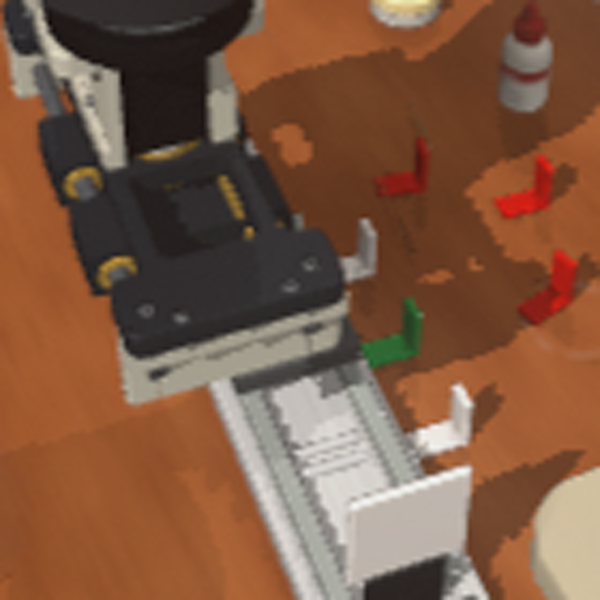

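```bash
python3 -m handwheel '[-0.022,-0.2,0,0,0,0,-0.044,-0.4,0,0,0,0]'
python3 -m handwheel '[-0.022,-0.2,0,0,0,0,-0.022,-0.2,0,0,0,0]'
python3 -m handwheel '[-0.022,-0.2,0,0,0,0,-0.022,-0.2,0,0,0,0]'
python3 -m handwheel '[-0.022,-0.2,0,0,0,0,-0.022,-0.2,0,0,0,0]'
```

```text
time_s: 14.55
tcp_pos: [0.4735, -0.1124, 0.0455]
eef_rot: [-179.6, -0.7, -6.3]
contact_force: [-1.6, 13.7, 3.5]
gripper_width: 0.011
time_s: 14.75
tcp_pos: [0.4734, -0.1132, 0.0456]
eef_rot: [-179.5, -0.7, -6.3]
contact_force: [-0.5, 7.7, 1.6]
gripper_width: 0.0108
time_s: 14.95
tcp_pos: [0.4733, -0.1144, 0.0455]
eef_rot: [-179.5, -0.7, -6.3]
contact_force: [-0.6, 4.1, 0.5]
gripper_width: 0.0109
time_s: 15.15
tcp_pos: [0.4731, -0.1163, 0.0456]
eef_rot: [-179.5, -0.7, -6.2]
contact_force: [0.7, 0.5, -0.2]
gripper_width: 0.0109
```

```bash
python3 -m handwheel '[-0.022,-0.2,0,0,0,0,-0.022,-0.2,0,0,0,0]'
python3 -m handwheel '[-0.02,-0.18,0,0,0,0,-0.02,-0.18,0,0,0,0]'
python3 -m handwheel '[0,0,0,0,0,0,0,0,0,0,0,0,0,0,0,0,0,0]'
```

```text
time_s: 15.35
tcp_pos: [0.4728, -0.1189, 0.0456]
eef_rot: [-179.5, -0.7, -6.2]
contact_force: [0.6, -4.6, -1.5]
gripper_width: 0.0107
time_s: 15.55
tcp_pos: [0.4726, -0.1208, 0.0456]
eef_rot: [-179.5, -0.7, -6.2]
contact_force: [0.7, 0.5, 0.1]
gripper_width: 0.0107
time_s: 15.85
tcp_pos: [0.4726, -0.1208, 0.0455]
eef_rot: [-179.5, -0.7, -6.2]
contact_force: [0.2, 0.8, 0.7]
gripper_width: 0.0105
```

```bash
python3 -m handwheel '[-0.003,-0.03,0,0,0,0,-0.003,-0.03,0,0,0,0,-0.003,-0.03,0,0,0,0]'; python3 - <<'E'
from h import *
S=cap('side','s13');s=S['img'];T=cap('top','t13')['img'];st=sensors.get_state();print(st['tcp_pos'],st['contact_force'],st['qd'].round(2),st['time_s'])
cv2.imwrite('pics/g17.png',np.hstack([cv2.resize(s[230:330,200:300,::-1],(400,400),interpolation=2),cv2.resize(T[180:260,280:360,::-1],(400,400),interpolation=2)]))
E
```

```text
time_s: 16.15
tcp_pos: [0.4726, -0.1209, 0.0455]
eef_rot: [-179.5, -0.7, -6.2]
contact_force: [-0.6, 3.4, 0.9]
gripper_width: 0.0108
[ 0.47254963 -0.12099141  0.04555698] [0.81244537 3.66331726 0.41201444] [ 0.01  0.02 -0.09  0.    0.03  0.02] 16.25
```

View pics/g17.png

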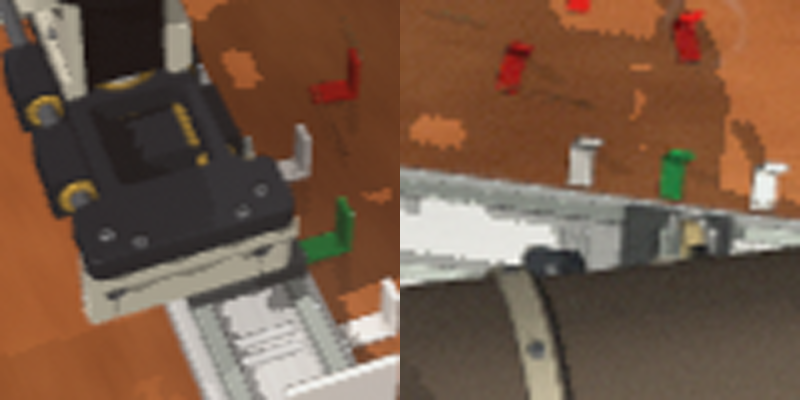

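```bash
python3 -m handwheel '[0.002,0.02,0,0,0,0,0.002,0.02,0,0,0,0,0.002,0.02,0,0,0,0]'; python3 -m handwheel '[0,0,0,0,0,0,0,0,0,0,0,0]'; python3 - <<'E'
from h import *
T=np.load('pics/t13.npz')
c=np.array([.4726,-.1209,0])+.048*np.array([.994,-.1094,0])
print(proj(T,c+[0,0,.074]))
im=T['img'].astype(int)[218:240,325:350];R,G,B=im[...,0],im[...,1],im[...,2]
m=(R>130)&(G>.7*R)&(B<.72*R);print(np.argwhere(m).mean(0)[::-1]+[325,218],m.sum())
st=sensors.get_state();print(st['tcp_pos'],st['contact_force'],st['gripper_width'])
E
```

```text
time_s: 16.55
tcp_pos: [0.4726, -0.1208, 0.0456]
eef_rot: [-179.5, -0.7, -6.2]
contact_force: [0.1, 1.2, 1.0]
gripper_width: 0.0108
time_s: 16.75
tcp_pos: [0.4726, -0.1209, 0.0456]
eef_rot: [-179.5, -0.7, -6.2]
contact_force: [0.2, 2.0, 0.3]
gripper_width: 0.0109
[338.61230988 231.4698134 ]
[337.95454545 225.45454545] 22
[ 0.47259297 -0.12087935  0.04556127] [0.21414034 1.95222696 0.29899974] 0.010947594775289156
```

Everything is consistent: the carriage is in the notch, the load is about 2 N, and the grip is holding. I'm handing the job in.

```bash
python3 -c "
from plant import r;print(r.close_job())"
```

```text
the job is handed in; nothing more can be done
None
```

I loaded the gold lens, slid the carriage into the notch beside the green flag (the middle one), and handed the job in at about 16.8 s, still gripping the post. The hand-in gave no verdict.

- **Lens:** It went into the clip tab up. The downward force rose sharply (13, then 19 N) at TCP z = 0.078 m, the height expected for a full seat. A picture after I let go shows it standing tab up with its end within about 1 mm of the expected height.
- **Slide:** I felt the first notch's two pins at y ≈ −0.067 and −0.076, then the first pin of the green-flag notch about 50 mm further on, as expected. The carriage dropped in and did not go past the second pin.
- **Last readings:** TCP y = −0.1209, within about 0.3 mm of the notch centre I worked out from the first notch. The push was about 2 N along the rail, and the fingers were 10.9 mm apart on the post. The last top view shows gold in the clip beside the green flag.

**Disagreements and limits:**
- Side-view positions differed from the arm's by up to about 3 mm, so I judged the final approach to the clip by comparing lens and clip in the same picture.
- The camera-based estimate of the first notch differed from the one I felt by about 1 mm, and I used the felt one.
- The arm hides most of the carriage in the last pictures, so I could not recheck the lens's full depth after the slide.
- I did not go near the silver lenses, bottle or tin, but I made no final check of them.

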